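# Reset the finishing stove's cut-out with a ball stylus

### The arm

A 6-joint arm with a two-finger parallel gripper is mounted at the origin on the work surface. World frame = base frame: x ahead of the robot, y to its left, z up, the work surface at z = 0. Lengths are in m, angles in rad, forces in N, time in s.
With the tool pointing down it reaches from about 0.375 to 0.9 m from the base axis. Payload 3.1 kg.
Tool frame: the origin (TCP) lies midway between the tips of the shut fingers; the grasp point (between the pads) lies 19 mm behind it; z points along the fingers, y is the line along which they close (so a half turn about z gives the same grasp; the last joint's range is limited). The gripper opens to 85 mm and grips with 20 to 120 N. Pads are 22 mm wide; open, the fingers measure 114 mm over their backs; the gripper's body (76 mm by 85 mm) begins 54 mm behind the grasp point. The pads swing forward as they close: fully open they stand 13 mm farther back than shut.
Start: joints at [1.157, 0.527, 1.433, -0, 1.181, -0.178], TCP at [0.146, 0.608, 0.231] pointing down, gripper open.
Joint ranges: [-3.08, 3.08], [-0.75, 2.2], [0.22, 2.44], [-1.43, 4.57], [0, 2.65], [-2.85, 2.85]. Speed limits (rad/s): [2.79, 2.79, 3.14, 3.14, 3.14, 3.14].

### API

Orientations are given as a rotation vector (axis times angle).
In Python, from station import read_state, grab_frame, hand_in, search_frame, silhouettes, tip_of gives the robot as it stands.
- The arm moves only by the tool move_arm, never from a script. Its argument "rows" is a list of rows, each an object with "translation": the shift along the tool's x, y, z in mm, a list of three; "rotation": the turn, a rotation vector about the tool's x, y, z in rad, a list of three; "fingers": the opening, from -1 (shut) to 1 (fully open). A call has 1 to 12 rows; each row shifts and turns the commanded pose from where the row before left it, along the tool's axes as they then stand; what a row does not reach is not made up. A row lasts 1/10 s, in which the tool goes at most 50 mm and 8.59 degrees, less where a joint would pass 70% of its speed; a pose out of reach is approached as far as the arm can. A call is refused whole if a number of a shift passes 50 or a number of a turn 0.15, either way. A call with a gripper value outside its range is refused whole. The fingers move at their own pace and stop on an object; "squeeze" is the grip in N (left out, the last holds). Time passes only in rows, so rows that do not move let the fingers close. It gives the time, the measured TCP pose, the force, the opening and the grip force at its end, in the units of the state.
- read_state(): the state, without advancing time (a new reading comes with each control period).
- grab_frame(name): name is "scene" or "top" or "wrist"; returns a dict with "pixels" (384x512x3 uint8, red, green, blue), "mtx" (3x3 intrinsics, pixels), "world_to_cam" (4x4, takes a point from world to camera coordinates). Camera axes: x right, y down, z forward; pixel columns grow to the right and rows downward; lengths in m; the calibration is good to about 2 mm. A picture is of the moment at which its call begins. There is no depth.
- hand_in(): hands the job in; it is judged then, once.
Trained networks look in the newest picture that a camera, given by its name, has taken for a name from the list of things; names that differ only in an ending like _2 or _b are one class to them, and where a whole thing is asked for, a point or a joint stands for the part that bears it (a point fixed in the world has none). Each returns a list of dicts, best first, with "p" (0 to 1); they miss things now and then, are a little off and sometimes report something else, mostly with a low value. They report only what shows in the picture. A call takes as long as a camera call.
- search_frame(thing, camera): "pixel" ([column, row] in pixels, amid what is visible of it).
- silhouettes(thing, camera): "pixels" (384x512 bool, what is visible of it) and "pixel" ([column, row] in pixels, amid what is visible of it).
- tip_of(thing, camera): "pixel" ([column, row] in pixels: a listed point, or the origin of a listed thing).
The state is a dict: "t": time; "q": joint angles; "joint_vel": joint speeds; "joint_torque": joint torques, N m; "position": TCP position; "ee_rot": TCP orientation; "contact_force": force on the tool from outside, world axes, zero at the start; "ft_torque": the same for the moment, N m; "opening": finger opening in m; "grip_force": force on a finger pad.
Only numpy, scipy, OpenCV 4.12 (cv2) and the standard library are available. Lean on these libraries where they do the work, as an engineer would, in place of code of your own. Each camera call takes 0.05 s, during which the arm holds its last target. There are 200 camera calls.

### The job

The finishing stove's over-temperature cut-out has tripped. Take the ball-ended stylus from the tool rack, push its tip straight down the deep hole with the round collar on the temperature console's sloping panel and gently press the reset button in there fully home for a good second (it needs about 6 N; never force it with 12 N or more), then let it spring back and hang the stylus in the notch it came from. Do not press the test button in the square-collared hole beside it, and do not disturb the other tools and things on the bench.

Things in the scene. Friction and masses are not known exactly. Their poses are not given: they have to be found in the camera images.
- stylus_grip (a point): centre of the stylus's handle grip, on its axis (z axis: from ball to handle). Slim straight round wooden handle, diameter 14, 76 long, its top 34 above this point; its foot, 42 below, stands on a round brass bolster, diameter 24, 4 thick. About 45 g; 142 long in all. Ball's lowest point 108 below this point
- stylus_tip (a point): outermost point of the stylus's steel ball, diameter 7; same axes as the grip. Above the ball the shank is 6 in diameter up to 40 above this point, then tapers to a neck, diameter 9, from 48 to 62
- stylus_bolster (a point): centre of the underside of the stylus's bolster, 62 above the tip; it rests on the rack's top board
- rack: fixed wooden rack, 270 wide (y), 60 deep (x), front to -x; origin under its centre. Top board 10 thick, top 85 above the bench; four notches 13 wide, open in front, from x -30 to +8, at y -93, -31, +31, +93. Three tools hang in them by their bolsters, neck near x 0, tip 23 above the bench; which is where varies, one is empty. Lift 70 to clear; a tool can be lowered straight back in
- console: fixed console with sloping panel: 160 deep (x), 180 wide (y), 28 high in front (-x), 120 at the back; origin under its centre. The panel faces its -x side and up, its normal 38 degrees from vertical. Upper panel: display, knob (14 proud). Lower panel, from +y to -y: reset hole, test hole, rocker switch. Do not push it with 25 N or more
- reset_mouth (a point): centre of the reset hole's mouth, at the face of a round steel collar (diameter 22, 2 proud of the panel). z axis: out along the hole (38 degrees from vertical); x: up the slope. Hole 10 in diameter; the white plunger's top lies 12 to 20 below this point (it differs, feel for it) and goes 4 deeper. So deep a hole needs the stylus nearly in line with it
- reset (a joint): travel of the reset plunger in m: 0 out, 0.004 fully home; it springs back. 2 N starts it, 6 N takes it fully home, where it is solid; more than 12 N then breaks it
- test_mouth (a point): centre of the mouth of the test hole, in a square steel collar (24 x 24, 2 proud), 50 towards the console's -y from the reset hole; otherwise the same hole and axes. Not to be pressed
- test (a joint): travel of the test plunger in m, as for reset: 0 when out
- awl: awl hung in the rack, as long as the stylus less 16: pear-shaped wooden handle up to 33 thick, the same bolster, pointed blade; origin at its point, z up the tool. Leave alone
- knife: spatula hung in the rack: flat wooden handle 30 x 12, 66 long, the same bolster, flat blade 18 wide; origin at the blade's end. Leave alone
- weight: steel pressing weight 70 x 50 x 30 with a brass knob, 59 high in all; origin under its centre. Leave alone
- tin: flat round aluminium wax tin, diameter 62, 24 high; origin under its centre. Leave alone
- folder: white bone folder lying flat, 150 x 22 x 5, long along its x; origin under its centre. Leave alone
- spool: thread spool standing upright, diameter 40, 50 high; origin under its centre. Leave alone

How it is judged:
By the outcome, as a careful person would: the job done as asked, in the order asked, and still so for the second after the job is handed in, with the robot touching nothing.
It also fails if it takes over 56 s, if anything falls off the work surface, if the arm or the gripper's body presses on something with over 40 N, if the wrist force passes 120 N, or if a joint passes its speed limit or range.

## Working session

There is one attempt and no reset: what is moved stays moved. The work goes in short steps, Python scripts to look and compute and a tool call to move; the robot and the scene stay as the last step left them, time stands still between calls to the robot, and variables do not carry over. Pictures are saved under pics/ and viewed, at most 12 in all, crops included, and the job is handed in when it is done.

Besides the shell and the picture viewer there is one more tool, called as name(argument=value, ...), one argument or row to a line, values as JSON. move_arm: Moves the arm, as the interface text tells. Its arguments: {"type":"object","properties":{"rows":{"type":"array","items":{"type":"object","properties":{"translation":{"type":"array","items":{"type":"number"}},"rotation":{"type":"array","items":{"type":"number"}},"fingers":{"type":"number"}}}},"squeeze":{"type":"number"}},"required":["rows"]}

```bash
mkdir -p pics; ls
cat > h.py <<'E'
import numpy as np, cv2
from station import *
from scipy.spatial.transform import Rotation as R
from scipy.optimize import least_squares
def proj(f,P):
    P=np.atleast_2d(P); c=(f["world_to_cam"]@np.c_[P,np.ones(len(P))].T)[:3]
    u=f["mtx"]@c; return (u[:2]/u[2]).T
def ray(f,px):
    M=np.linalg.inv(f["world_to_cam"]); d=np.linalg.inv(f["mtx"])@[px[0],px[1],1]
    return M[:3,3], M[:3,:3]@d
def onz(f,px,z):
    o,d=ray(f,px); return o+d*(z-o[2])/d[2]
def tri(obs):
    A=np.zeros((3,3));b=np.zeros(3)
    for f,px in obs:
        o,d=ray(f,px); d=d/np.linalg.norm(d); Q=np.eye(3)-np.outer(d,d); A+=Q;b+=Q@o
    p=np.linalg.solve(A,b); return p,[np.round(proj(f,p)[0]-px,1) for f,px in obs]
E
python3 - <<'E'
from h import *
F={c:grab_frame(c) for c in("scene","top","wrist")}
for c in F:
    print(c,np.round(np.linalg.inv(F[c]["world_to_cam"])[:3,3],3),F[c]["mtx"][0,0])
    for n in["stylus_grip","stylus_tip","stylus_bolster","rack","console","reset_mouth","test_mouth","awl","knife","weight","tin","folder","spool"]:
        print(n,[(np.round(r["pixel"],1).tolist(),round(r["p"],2)) for r in tip_of(n,c)[:2]])
cv2.imwrite("pics/a.png",np.hstack([F["scene"]["pixels"],F["top"]["pixels"]])[:,:,::-1]) 
im=np.vstack([F["scene"]["pixels"],F["top"]["pixels"]]); cv2.imwrite("pics/a.png",cv2.resize(im,(400,600))[:,:,::-1])
cv2.imwrite("pics/s.png",F["scene"]["pixels"][:,:,::-1]);cv2.imwrite("pics/t.png",F["top"]["pixels"][:,:,::-1])
s=read_state();print(s)
E
```

```text
pics
scene [1.13  0.443 0.54 ] 407.33795470704564
stylus_grip [([373.8, 200.1], 0.63)]
stylus_tip [([367.3, 245.0], 0.59)]
stylus_bolster [([370.2, 221.7], 0.88)]
rack [([355.6, 248.3], 0.8)]
console [([212.9, 190.9], 0.98)]
reset_mouth [([185.8, 173.8], 0.54)]
test_mouth [([199.7, 178.8], 0.54)]
awl [([396.2, 256.8], 0.8)]
knife [([339.6, 232.2], 0.78)]
weight [([189.3, 262.5], 0.88), ([396.9, 255.3], 0.38)]
tin [([163.5, 218.7], 0.98)]
folder [([317.2, 263.4], 0.72)]
spool [([239.7, 241.2], 0.97)]
top [0.472 0.039 0.893] 409.5847003043569
stylus_grip [([150.0, 248.3], 0.66)]
stylus_tip [([195.1, 210.2], 0.51)]
stylus_bolster [([158.0, 246.6], 0.73)]
rack [([177.7, 242.6], 0.72)]
console [([353.0, 236.5], 0.96)]
reset_mouth [([191.2, 244.4], 0.64), ([379.9, 211.6], 0.46)]
test_mouth [([353.9, 211.6], 0.43)]
awl [([132.0, 244.6], 0.59), ([195.4, 207.2], 0.45)]
knife [([193.1, 245.9], 0.68)]
weight [([281.3, 137.8], 0.59), ([192.8, 206.6], 0.23)]
tin [([349.1, 169.3], 0.97)]
folder [([195.0, 209.5], 0.91), ([353.1, 234.5], 0.41)]
spool [([269.5, 191.9], 0.78)]
wrist [0.064 0.628 0.374] 339.6070464710675
stylus_grip []
stylus_tip []
stylus_bolster []
rack []
console []
reset_mouth []
test_mouth []
awl []
knife []
weight []
tin []
folder []
spool []
{'t': 2.1, 'q': array([ 1.15648197e+00,  5.27492213e-01,  1.43271563e+00, -1.47447720e-06,
        1.18140787e+00, -1.78495559e-01]), 'joint_vel': array([-0.00208589,  0.00095186, -0.00155845, -0.00036004,  0.00039758,
        0.00072584]), 'joint_torque': array([ 1.37416705e-04, -4.42307603e+01, -1.78415483e+01, -2.20353509e-04,
        8.84427263e-04, -8.26580106e-06]), 'position': array([0.14598   , 0.60767871, 0.2313102 ]), 'ee_rot': array([-3.69564083e-01, -3.11977446e+00,  3.52693720e-05]), 'contact_force': array([0.01982076, 0.28431331, 0.06554026]), 'ft_torque': array([-0.01835009,  0.0328696 ,  0.02532928]), 'grip_force': 0.0, 'opening': 0.0852812965762135}
```

View images.

View pics/s.png

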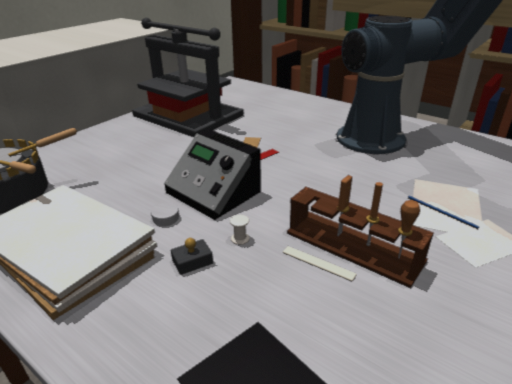

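View pics/t.png

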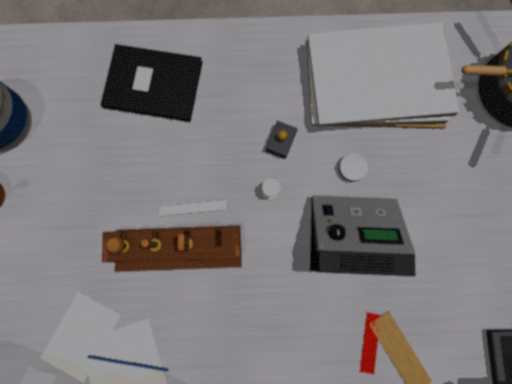

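Run:
```python
from h import *
f=grab_frame("scene");g=grab_frame("top")
for n,a,b in[("grip",(373.8,200.1),(150,248.3)),("bolster",(370.2,221.7),(158,246.6)),("rack",(355.6,248.3),(177.7,242.6)),("console",(212.9,190.9),(353,236.5)),("reset",(185.8,173.8),(379.9,211.6)),("test",(199.7,178.8),(353.9,211.6)),("awl",(396.2,256.8),(132,244.6)),("knife",(339.6,232.2),(193.1,245.9))]:
    p,e=tri([(f,a),(g,b)]); print(n,p.round(4),e)
for n,a,b in[("weight",(189.3,262.5),(281.3,137.8)),("tin",(163.5,218.7),(349.1,169.3)),("folder",(317.2,263.4),(195,209.5)),("spool",(239.7,241.2),(269.5,191.9)),("rack",(355.6,248.3),(177.7,242.6)),("console",(212.9,190.9),(353,236.5))]:
    print(n,onz(f,a,0).round(3),onz(g,b,0).round(3))
```

```text
grip [0.5038 0.2257 0.1267] [array([ 0.9, -0.1]), array([ 0.8, -0.4])]
bolster [0.5074 0.2244 0.0789] [array([-0.7,  0. ]), array([-0.6,  0.3])]
rack [0.5157 0.2025 0.0079] [array([-3.1, -0. ]), array([-2.5,  1.3])]
console [ 0.5194 -0.1792  0.0039] [array([-0.6, -0.1]), array([-0.6,  0.4])]
reset [ 0.5643 -0.223   0.059 ] [array([-1.2, -0.3]), array([-1.2,  1. ])]
test [ 0.5667 -0.1705  0.0638] [array([-0.4, -0.1]), array([-0.4,  0.3])]
awl [0.5157 0.2887 0.0308] [array([-0.2,  0. ]), array([-0.1,  0.1])]
knife [0.5082 0.164  0.0262] [array([-1.5, -0. ]), array([-1.2,  0.7])]
weight [ 0.739 -0.037  0.   ] [ 0.747 -0.036  0.   ]
tin [ 0.67  -0.191  0.   ] [ 0.67  -0.184  0.   ]
folder [0.589 0.165 0.   ] [0.59  0.161 0.   ]
spool [0.628 0.    0.   ] [ 0.624 -0.004  0.   ]
rack [0.503 0.204 0.   ] [0.519 0.198 0.   ]
console [ 0.514 -0.182  0.   ] [ 0.521 -0.181  0.   ]
```

The scene picture shows the rack at (355,230) with the stylus (slim handle, 375,200) between the knife (345,192) and the awl (410,212). The console's panel faces away from the robot (+x). Its holes run left to right: round reset (185,174), square test (199,180), rocker (215,188). The top picture agrees: reset (380,212), test (354,211), and rack front towards +x.

```bash
cat >> h.py <<'E'
def pose():
    s=read_state(); return s["position"],R.from_rotvec(s["ee_rot"])
def plan(p,r,p0=None,r0=None):
    """total shift in start tool axes (mm), total turn (tool rotvec)"""
    a,b=pose(); p0=a if p0 is None else p0; r0=b if r0 is None else r0
    print("shift",(r0.inv().apply(p-p0)*1000).round(1),"turn",(r0.inv()*r).as_rotvec().round(3))
E
python3 - <<'E'
from h import *
p,r=pose(); print(r.as_matrix().round(3))
f=grab_frame("wrist"); M=np.linalg.inv(f["world_to_cam"])
print("cam in tool",r.inv().apply(M[:3,3]-p).round(4)); print((r.inv().as_matrix()@M[:3,:3]).round(3), f["mtx"])
# tool: x axis -> candidates
for nm,X in(("close x",[0,-1,0]),("close y",[-1,0,0])):
    X=np.array(X,float);Z=np.array([0,0,-1.]);Y=np.cross(Z,X)
    plan(np.array([.505,.225,.25]),R.from_matrix(np.c_[X,Y,Z]))
E
```

```text
[[-0.972  0.234 -0.   ]
 [ 0.234  0.972 -0.   ]
 [ 0.    -0.    -1.   ]]
cam in tool [ 0.084   0.0012 -0.1431]
[[ 0.001 -0.947 -0.322]
 [ 1.     0.001 -0.001]
 [ 0.001 -0.322  0.947]] [[339.60704647   0.         252.51261141]
 [  0.         339.60704647 191.37247292]
 [  0.           0.           1.        ]]
shift [-438.5 -288.2  -18.7] turn [-0.     0.    -1.807]
shift [-438.5 -288.2  -18.7] turn [ 0.     0.    -0.236]
```

```bash
cat >> h.py <<'E'
def rows(p,r,n,p0=None,r0=None,f=None):
    import json
    a,b=pose(); p0=a if p0 is None else p0; r0=b if r0 is None else r0
    w=(r0.inv()*r).as_rotvec()/n; d=(p-p0)/n; out=[]
    for i in range(n):
        ri=r0*R.from_rotvec(w*i); out.append({"translation":[round(v,1) for v in (ri.inv().apply(d)*1000).tolist()],"rotation":[round(v,3) for v in w.tolist()]})
        if f is not None: out[-1]["fingers"]=f
    print(json.dumps(out))
    return out
E
python3 - <<'E'
from h import *
p0,r0=pose(); r1=r0*R.from_rotvec([0,0,2.905]); print(r1.as_matrix().round(2))
d=(np.array([.505,.225,.25])-p0)/20
for i in range(20): print((r0*R.from_rotvec([0,0,.14525*i])).inv().apply(d*1000).round(0).astype(int).tolist())
E
```

```text
[[ 1.  0.  0.]
 [ 0. -1. -0.]
 [ 0.  0. -1.]]
[-22, -14, -1]
[-24, -11, -1]
[-25, -8, -1]
[-26, -4, -1]
[-26, 0, -1]
[-26, 4, -1]
[-25, 8, -1]
[-24, 11, -1]
[-22, 14, -1]
[-20, 17, -1]
[-17, 20, -1]
[-14, 22, -1]
[-10, 24, -1]
[-7, 25, -1]
[-3, 26, -1]
[1, 26, -1]
[4, 26, -1]
[8, 25, -1]
[12, 23, -1]
[15, 22, -1]
```

move_arm(
  rows=[
    {"translation":[-22,-14,-1],"rotation":[0,0,0.145],"fingers":0},
    {"translation":[-24,-11,-1],"rotation":[0,0,0.145],"fingers":0},
    {"translation":[-25,-8,-1],"rotation":[0,0,0.145],"fingers":0},
    {"translation":[-26,-4,-1],"rotation":[0,0,0.145],"fingers":0},
    {"translation":[-26,0,-1],"rotation":[0,0,0.145],"fingers":0},
    {"translation":[-26,4,-1],"rotation":[0,0,0.145],"fingers":0},
    {"translation":[-25,8,-1],"rotation":[0,0,0.145],"fingers":0},
    {"translation":[-24,11,-1],"rotation":[0,0,0.145],"fingers":0},
    {"translation":[-22,14,-1],"rotation":[0,0,0.145],"fingers":0},
    {"translation":[-20,17,-1],"rotation":[0,0,0.145],"fingers":0},
  ],
)

```text
t: 3.25
position: [0.3261, 0.4155, 0.2415]
ee_rot: [2.352, 2.083, 0.001]
contact_force: [-1.2, -0.4, 0.5]
opening: 0.0431
grip_force: 0.0
```

move_arm(
  rows=[
    {"translation":[-17,20,-1],"rotation":[0,0,0.145],"fingers":0},
    {"translation":[-14,22,-1],"rotation":[0,0,0.145],"fingers":0},
    {"translation":[-10,24,-1],"rotation":[0,0,0.145],"fingers":0},
    {"translation":[-7,25,-1],"rotation":[0,0,0.145],"fingers":0},
    {"translation":[-3,26,-1],"rotation":[0,0,0.145],"fingers":0},
    {"translation":[1,26,-1],"rotation":[0,0,0.145],"fingers":0},
    {"translation":[4,26,-1],"rotation":[0,0,0.145],"fingers":0},
    {"translation":[8,25,-1],"rotation":[0,0,0.145],"fingers":0},
    {"translation":[12,23,-1],"rotation":[0,0,0.145],"fingers":0},
    {"translation":[15,22,-1],"rotation":[0,0,0.15],"fingers":0},
    {"translation":[0,0,0],"rotation":[0,0,0],"fingers":0},
  ],
)

```text
t: 4.35
position: [0.5076, 0.2239, 0.2516]
ee_rot: [3.141, -0.006, 0.004]
contact_force: [-0.3, -0.4, 0.0]
opening: 0.0428
grip_force: 0.0
```

Run:
```python
from h import *
p,r=pose(); print(p,r.as_matrix().round(3),read_state()["opening"],read_state()["t"])
f=grab_frame("wrist"); g=grab_frame("scene")
for n in["stylus_grip","stylus_tip","stylus_bolster","rack","awl","knife"]:
    print(n,[(np.round(x["pixel"],1).tolist(),round(x["p"],2)) for x in tip_of(n,"wrist")[:2]])
cv2.imwrite("pics/w1.png",f["pixels"][:,:,::-1])
G=np.array([.505,.225,.131]); print(proj(f,[G,G-[0,0,.046],G+[0,0,.034]]).round(1))
```

```text
[0.50757277 0.22389876 0.25163737] [[ 1.    -0.004  0.003]
 [-0.004 -1.    -0.   ]
 [ 0.003  0.    -1.   ]] 0.042849154568976235 4.35
stylus_grip [([245.1, 178.7], 0.81)]
stylus_tip [([247.7, 155.9], 0.69)]
stylus_bolster [([247.8, 165.2], 0.64)]
rack [([274.9, 149.7], 0.91)]
awl [([192.0, 153.8], 0.56), ([464.2, 40.3], 0.3)]
knife [([300.8, 154.0], 0.69), ([195.0, 153.5], 0.19)]
[[252.4 186.1]
 [252.3 171.3]
 [252.4 200.4]]
```

View pics/w1.png

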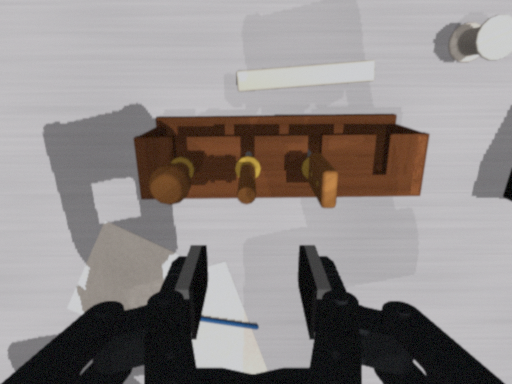

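The wrist picture shows the stylus handle top at about (247,197) and its bolster at (248,168), with the awl on its left (175,180) and the knife on its right (322,180). I'll now fit the stylus's (x, y) using its known heights.

Run:
```python
from h import *
H={"stylus_grip":.131,"stylus_bolster":.085}
obs=[]
for c in("wrist","scene","top"):
    f=grab_frame(c)
    for n,z in H.items():
        t=tip_of(n,c)
        if t: px=t[0]["pixel"]; obs.append((f,z,px)); print(c,n,onz(f,px,z).round(4))
    s=silhouettes("stylus_grip",c)
    if s:
        m=s[0]["pixels"]; v,u=np.nonzero(m); print(c,"sil",s[0]["p"],m.sum(),u.min(),u.max(),v.min(),v.max(),[ (int(y),u[v==y].min(),u[v==y].max()) for y in range(v.min(),v.max()+1,4)])
fun=lambda q:np.concatenate([proj(f,[q[0],q[1],z])[0]-px for f,z,px in obs])
s=least_squares(fun,[.505,.225],loss="soft_l1"); print(s.x,fun(s.x).round(1))
f=grab_frame("wrist")
for x in[(.505,.225),s.x]: print(proj(f,[[*x,.165],[*x,.131],[*x,.085]]).round(1).tolist())
# rack top board corners z=.085 in wrist picture
for n in("awl","knife"):
    print(n,[onz(grab_frame(c),tip_of(n,c)[0]["pixel"],z).round(4) for c,z in(("wrist",.023),("scene",.023),("top",.023))])
```

```text
wrist stylus_grip [0.509  0.2303 0.131 ]
wrist stylus_bolster [0.5104 0.23   0.085 ]
wrist sil 0.77 924 239 264 148 198 [(148, np.int64(250), np.int64(252)), (152, np.int64(246), np.int64(255)), (156, np.int64(241), np.int64(260)), (160, np.int64(240), np.int64(263)), (164, np.int64(239), np.int64(263)), (168, np.int64(239), np.int64(262)), (172, np.int64(242), np.int64(260)), (176, np.int64(242), np.int64(259)), (180, np.int64(242), np.int64(259)), (184, np.int64(242), np.int64(259)), (188, np.int64(241), np.int64(259)), (192, np.int64(242), np.int64(259)), (196, np.int64(244), np.int64(257))]
scene stylus_grip [0.5135 0.2306 0.131 ]
scene stylus_bolster [0.5138 0.2275 0.085 ]Traceback (most recent call last):
  File "<stdin>", line 11, in <module>
    return umr_minimum(a, axis, None, out, keepdims, initial, where)
ValueError: zero-size array to reduction operation minimum which has no identity
```

Run:
```python
from h import *
f=grab_frame("wrist");im=f["pixels"]
crop=im[140:210,140:345]; cv2.imwrite("pics/w2.png",cv2.resize(crop,None,fx=3.9,fy=3.9,interpolation=cv2.INTER_CUBIC)[:,:,::-1])
obs=[]
for c in("wrist","scene","top"):
    g=grab_frame(c)
    for n,z in(("stylus_grip",.131),("stylus_bolster",.085)):
        t=tip_of(n,c)
        if t: px=t[0]["pixel"]; obs.append((g,z,px)); print(c,n,onz(g,px,z).round(4))
fun=lambda q:np.concatenate([proj(f,[q[0],q[1],z])[0]-px for f,z,px in obs])
s=least_squares(fun,[.505,.225],loss="soft_l1"); print(s.x,fun(s.x).round(1))
```

```text
wrist stylus_grip [0.5084 0.2297 0.131 ]
wrist stylus_bolster [0.5112 0.2305 0.085 ]
scene stylus_grip [0.5078 0.227  0.131 ]
scene stylus_bolster [0.4994 0.2279 0.085 ]
[0.5088446  0.22986852] [-0.2 -0.6  0.7  2.5  1.2  0.8 -1.2  2.7]
```

View pics/w2.png

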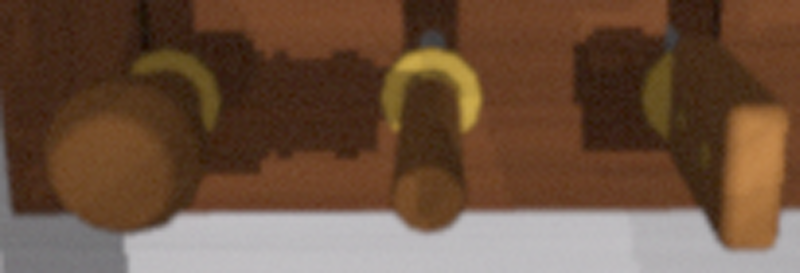

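Run:
```python
from h import *
f=grab_frame("wrist")
a=onz(f,(249.7,190.5),.165);b=onz(f,(250.5,163.6),.089);print(a,b)
p,r=pose();print(p)
R1=R.from_matrix([[1,0,0],[0,-1,0],[0,0,-1]])
m=(a+b)/2; print(m); plan(np.array([m[0],m[1],.112]),R1)
```

```text
[0.50956762 0.22900722 0.165     ] [0.51023606 0.22877011 0.089     ]
[0.50475859 0.22594174 0.25129974]
[0.50990184 0.22888867 0.127     ]
shift [  5.2  -2.9 139.3] turn [0.    0.    0.001]
```

The handle top and bolster agree on (0.510, 0.229), vertical, and it sits in the notch. I'll descend and grip it.

move_arm(
  rows=[
    {"translation":[5,-3,30],"rotation":[0,0,0],"fingers":0},
    {"translation":[0,0,30],"rotation":[0,0,0],"fingers":0},
    {"translation":[0,0,30],"rotation":[0,0,0],"fingers":0},
    {"translation":[0,0,25],"rotation":[0,0,0],"fingers":0},
    {"translation":[0,0,16],"rotation":[0,0,0],"fingers":0},
    {"translation":[0,0,8],"rotation":[0,0,0],"fingers":0},
    {"translation":[0,0,0],"rotation":[0,0,0],"fingers":0},
    {"translation":[0,0,0],"rotation":[0,0,0],"fingers":0},
  ],
  squeeze=40,
)

```text
t: 6.5
position: [0.5104, 0.2291, 0.1129]
ee_rot: [-3.141, -0.001, -0.002]
contact_force: [-0.5, 0.1, 0.1]
opening: 0.0428
grip_force: 0.0
```

Run:
```python
from h import *
p,r=pose(); print(p,r.as_matrix().round(3))
f=grab_frame("wrist"); cv2.imwrite("pics/w3.png",f["pixels"][:,:,::-1])
print(read_state()["contact_force"])
```

```text
[0.51035398 0.22912179 0.11290746] [[ 1.     0.001  0.001]
 [ 0.001 -1.     0.   ]
 [ 0.001 -0.    -1.   ]]
[ 1.01272756 -0.24865088  0.01757485]
```

View pics/w3.png

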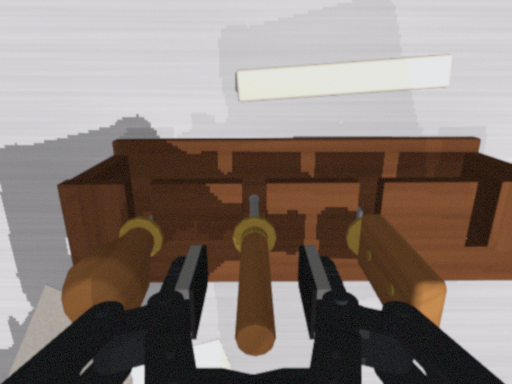

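The stylus handle (about column 256) lies midway between the open fingers (206 and 302), and both neighbours are clear. Closing.

move_arm(
  rows=[
    {"translation":[0,0,0],"rotation":[0,0,0],"fingers":-1},
    {"translation":[0,0,0],"rotation":[0,0,0],"fingers":-1},
    {"translation":[0,0,0],"rotation":[0,0,0],"fingers":-1},
    {"translation":[0,0,0],"rotation":[0,0,0],"fingers":-1},
    {"translation":[0,0,0],"rotation":[0,0,0],"fingers":-1},
    {"translation":[0,0,0],"rotation":[0,0,0],"fingers":-1},
  ],
  squeeze=50,
)

```text
t: 7.15
position: [0.5103, 0.2291, 0.1131]
ee_rot: [-3.141, -0.001, -0.002]
contact_force: [-0.3, -0.7, 5.5]
opening: 0.0125
grip_force: 48.8
```

Run:
```python
from h import *
p,r=pose(); s=read_state(); print(p,r.as_matrix().round(4).tolist(),s["contact_force"])
f=grab_frame("wrist")
for n in("stylus_grip","stylus_bolster"): print(n,[x["pixel"] for x in tip_of(n,"wrist")][:1])
# hole measurements from scene & top, few repeats
for c in("scene","top"):
    g=grab_frame(c)
    for n in("reset_mouth","test_mouth","console"): print(c,n,[(np.round(x["pixel"],1).tolist(),round(x["p"],2)) for x in tip_of(n,c)[:2]])
```

```text
[0.5103019  0.22909894 0.11313667] [[1.0, 0.0007, 0.0015], [0.0007, -1.0, 0.0004], [0.0015, -0.0004, -1.0]] [-0.26478196 -0.74082218  5.53594147]
stylus_grip [[252.6, 282.6]]
stylus_bolster [[251.5, 233.8]]
scene reset_mouth [([185.8, 174.3], 0.48)]
scene test_mouth [([197.3, 177.5], 0.61), ([238.1, 240.8], 0.19)]
scene console [([214.8, 191.1], 0.78)]
top reset_mouth [([378.6, 212.1], 0.47)]
top test_mouth [([353.5, 209.7], 0.48)]
top console [([353.3, 234.4], 0.58)]
```

move_arm(
  rows=[
    {"translation":[0,0,-10],"rotation":[0,0,0],"fingers":-1},
    {"translation":[0,0,-25],"rotation":[0,0,0],"fingers":-1},
    {"translation":[0,0,-40],"rotation":[0,0,0],"fingers":-1},
    {"translation":[0,0,-40],"rotation":[0,0,0],"fingers":-1},
    {"translation":[0,0,-40],"rotation":[0,0,0],"fingers":-1},
    {"translation":[0,0,-22],"rotation":[0,0,0],"fingers":-1},
    {"translation":[0,0,0],"rotation":[0,0,0],"fingers":-1},
  ],
)

```text
t: 8.4
position: [0.5117, 0.2295, 0.2935]
ee_rot: [-3.14, -0.001, -0.013]
contact_force: [0.6, -0.3, -0.8]
opening: 0.0127
grip_force: 48.7
```

move_arm(
  rows=[
    {"translation":[20,20,0],"rotation":[0,0,0],"fingers":-1},
    {"translation":[20,40,0],"rotation":[0,0,0],"fingers":-1},
    {"translation":[20,45,0],"rotation":[0,0,0],"fingers":-1},
    {"translation":[20,45,0],"rotation":[0,0,0],"fingers":-1},
    {"translation":[20,45,0],"rotation":[0,0,0],"fingers":-1},
    {"translation":[20,45,0],"rotation":[0,0,0],"fingers":-1},
    {"translation":[20,40,0],"rotation":[0,0,0],"fingers":-1},
    {"translation":[0,40,0],"rotation":[0,-0.13,0],"fingers":-1},
    {"translation":[0,40,0],"rotation":[0,-0.13,0],"fingers":-1},
    {"translation":[0,40,0],"rotation":[0,-0.13,0],"fingers":-1},
    {"translation":[0,30,0],"rotation":[0,-0.13,0],"fingers":-1},
    {"translation":[0,20,0],"rotation":[0,-0.14,0],"fingers":-1},
  ],
)

```text
t: 9.6
position: [0.6494, -0.2238, 0.2881]
ee_rot: [-2.968, 0.003, 1.027]
contact_force: [1.0, -0.7, -0.2]
opening: 0.0127
grip_force: 48.8
```

Run:
```python
from h import *
p,r=pose(); s=read_state(); print(p,r.as_matrix().round(3).tolist(),s["contact_force"],s["q"].round(2),s["opening"])
c,sn=np.cos(.6632),np.sin(.6632)
R1=R.from_matrix([[c,0,-sn],[0,-1,0],[-sn,0,-c]]); n=np.array([sn,0,c])
plan(np.array([.566,-.222,.061])+n*.150,R1)
```

```text
[ 0.64935771 -0.22376874  0.28811516] [[0.786, -0.002, -0.618], [-0.002, -1.0, 0.002], [-0.618, -0.0, -0.786]] [ 1.02289456 -0.71156046 -0.18548955] [-0.39  0.91  0.66 -0.29  2.18  1.09] 0.012666871920979098
shift [74.4 -1.8 80.1] turn [-0.002  0.003 -0.002]
```

move_arm(
  rows=[
    {"translation":[15,0,16],"rotation":[0,0,0],"fingers":-1},
    {"translation":[20,0,22],"rotation":[0,0,0],"fingers":-1},
    {"translation":[20,-1,22],"rotation":[0,0,0],"fingers":-1},
    {"translation":[19,-1,20],"rotation":[0,0,0],"fingers":-1},
    {"translation":[0,0,0],"rotation":[0,0,0],"fingers":-1},
    {"translation":[0,0,0],"rotation":[0,0,0],"fingers":-1},
  ],
)

```text
t: 10.2
position: [0.6587, -0.2187, 0.1792]
ee_rot: [-2.969, -0.002, 1.024]
contact_force: [0.4, -0.1, -0.3]
opening: 0.0128
grip_force: 48.8
```

Run:
```python
from h import *
p,r=pose(); s=read_state(); print(p,r.as_matrix().round(3).tolist(),s["contact_force"],s["ft_torque"],s["q"].round(2))
f=grab_frame("wrist"); cv2.imwrite("pics/w4.png",f["pixels"][:,:,::-1])
for n in("stylus_tip","stylus_bolster","reset_mouth","test_mouth"):
    print(n,[(np.round(x["pixel"],1).tolist(),round(x["p"],2)) for x in tip_of(n,"wrist")[:2]])
z=r.apply([0,0,1]); print("pred tip",proj(f,[p+.09*z,p+.028*z]).round(1).tolist())
print("pred mouths",proj(f,[[.566,-.222,.061],[.566,-.172,.061]]).round(1).tolist())
```

```text
[ 0.6586662  -0.21865074  0.17921014] [[0.788, 0.001, -0.616], [0.002, -1.0, 0.001], [-0.616, -0.001, -0.788]] [ 0.3825686  -0.13282281 -0.30692053] [ 0.02168961 -0.32986888 -0.0407384 ] [-0.38  1.    0.74 -0.26  2.02  1.15]
stylus_tip []
stylus_bolster [([254.0, 232.7], 0.92)]
reset_mouth [([260.4, 171.7], 0.78)]
test_mouth [([204.4, 170.9], 0.68)]
pred tip [[254.0, 195.3], [254.7, 232.6]]
pred mouths [[257.5, 173.1], [201.5, 173.0]]
```

View pics/w4.png

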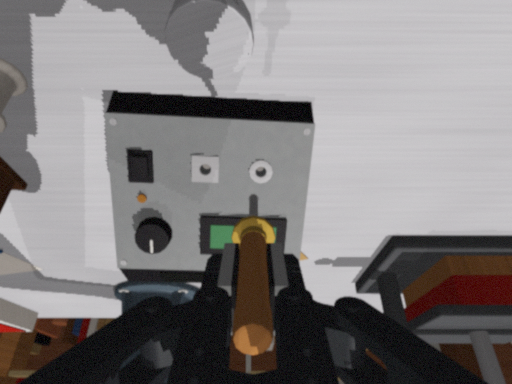

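The wrist picture shows the panel face-on: square test collar at (205,169), round reset collar at (261,171). The stylus bolster is at (254,232). I need a closer crop to find the hole and the tip.

Run:
```python
from h import *
fs=[grab_frame("wrist") for _ in range(3)]; f=fs[0]
im=np.mean([x["pixels"] for x in fs],0)
c=np.clip(im[145:245,180:300]*1.3,0,255).astype(np.uint8)
cv2.imwrite("pics/w5.png",cv2.resize(c,None,fx=6,fy=6,interpolation=cv2.INTER_NEAREST)[:,:,::-1])
g=im.mean(2)
print(g[160:184,248:274:1].round(0).astype(int))
np.save("w5.npy",im)
```

```text
[[141 139 134 130 130 132 134 138 144 156 162 167 168 165 157 152 145 141
  141 143 141 141 142 142 140 141]
 [141 136 117 109 117 140 159 167 169 171 173 175 175 174 173 170 165 158
  150 144 142 141 141 141 140 141]
 [140 136 117 114 138 160 171 174 176 177 177 177 179 177 176 175 174 170
  164 153 143 141 141 139 141 142]
 [140 131 128 142 163 173 177 177 180 179 180 181 181 180 179 180 178 175
  173 167 153 144 140 141 139 141]
 [136 125 144 164 173 177 179 179 182 183 182 180 181 181 182 181 180 179
  176 174 166 152 140 139 141 141]
 [137 136 163 173 177 179 180 181 179 177 174 169 171 174 175 181 182 181
  180 177 175 164 144 139 142 141]
 [134 153 172 178 180 183 182 178 168 153 146 143 145 145 149 166 179 182
  181 180 179 173 153 143 141 142]
 [126 161 174 178 179 181 178 165 147 137 133 134 131 125 110 128 165 179
  182 182 181 176 161 145 142 141]
 [140 168 176 177 179 178 164 141 129 131 132 131 126 112  81  85 136 170
  180 181 181 179 166 146 141 143]
 [158 176 180 181 181 175 141 103 106 118 121 117 104  81  59  61 111 165
  179 182 181 180 172 149 140 142]
 [167 180 
[... 816 characters left out ...]
85 186 190
  189 187 176 156 145 144 144 143]
 [141 142 148 161 176 184 186 185 184 183 184 183 184 185 186 188 190 190
  186 176 159 147 144 144 145 144]
 [141 141 142 148 163 178 184 186 186 187 186 187 187 186 189 189 189 186
  175 157 147 145 144 143 145 144]
 [140 141 140 142 150 164 174 180 183 185 186 188 188 185 186 183 181 172
  157 144 142 144 144 144 144 145]
 [142 142 142 143 143 148 154 161 167 175 180 181 178 175 171 168 160 151
  145 143 145 144 144 145 144 145]
 [142 141 142 143 142 144 144 146 148 152 159 158 155 153 149 148 145 144
  142 142 143 144 144 145 144 145]
 [142 143 144 143 143 144 143 143 142 141 144 143 141 142 143 143 143 143
  143 143 144 144 145 144 143 144]]
```

View pics/w5.png

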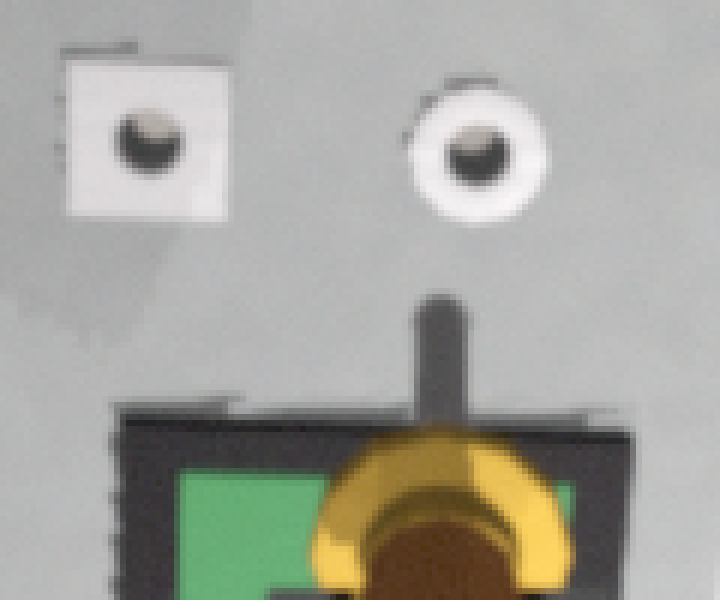

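```bash
cat > fit.py <<'E'
from h import *
def frame(yaw): # panel axes in world: x up slope, y, z normal; console yaw
    c,s=np.cos(.66323),np.sin(.66323)
    return R.from_euler("z",yaw).as_matrix()@np.array([[c,0,-s],[0,1,0],[s,0,c]])
E
python3 - <<'E'
from fit import *
f=grab_frame("wrist");g=grab_frame("scene");h=grab_frame("top")
cr=lambda x,y:np.array([x/6+180-.5,y/6+145-.5])
L=[([0,0,0],cr(479.5,155)),([0,-.05,0],cr(149.5,140))]
L+=[([ -.012,-.062,0],cr(68,60)),([-.012,-.038,0],cr(231,66)),([.012,-.038,0],cr(228,221)),([.012,-.062,0],cr(66,215))]
W=[(f,np.array(a),b,.5) for a,b in L]
W+=[(g,np.zeros(3),np.array([185.8,174]),2),(g,np.array([0,-.05,0]),np.array([198.5,178]),2),(h,np.zeros(3),np.array([379.3,211.8]),2),(h,np.array([0,-.05,0]),np.array([353.7,210.6]),2)]
fun=lambda q:np.concatenate([(proj(F,q[:3]+frame(q[3])@a)[0]-b)/s for F,a,b,s in W])
for WW in(W[:6],W):
    W=WW
    s=least_squares(fun,[.566,-.222,.061,np.pi],loss="soft_l1"); J=np.linalg.inv(s.jac.T@s.jac)
    print(s.x.round(4),np.sqrt(np.diag(J)).round(4),fun(s.x).round(1))
p,r=pose(); z=r.apply([0,0,1]); print("ball",proj(f,p+.0865*z),cr(440.5,321)); 
o,d=ray(f,cr(440.5,321)); d=r.inv().apply(d);o=r.inv().apply(o-p); print("ball in tool at z=86.5:",o+d*(.0865-o[2])/d[2])
o,d=ray(f,cr(440.5,515/1));
E
```

```text
[ 0.5647 -0.2246  0.0578  3.0707] [0.0021 0.0003 0.0016 0.0128] [ 0.2  0.1 -0.3  0.4 -0.1 -0.3 -0.1  0.1 -0.4 -0.1  0.7 -0.2]
[ 0.5647 -0.2246  0.0578  3.0706] [0.0016 0.0003 0.0012 0.0127] [ 0.2  0.1 -0.3  0.4 -0.1 -0.3 -0.1  0.1 -0.4 -0.   0.7 -0.2 -0.9 -0.1
 -0.4  1.3  0.   0.3  0.6  0.4]
ball [[253.80701819 196.35394007]] [252.91666667 198.        ]
ball in tool at z=86.5: [-0.00125441 -0.0006394   0.0865    ]
```

```bash
cat >> fit.py <<'E'
def target(M,yaw,gap,off=(-.00125,-.0006,.09)):
    P=frame(yaw); T=R.from_matrix(P@np.diag([-1,1,-1])); return M+gap*P[:,2]-T.apply(off),T
E
python3 - <<'E'
from fit import *
p,T=target(np.array([.5647,-.2246,.0578]),3.0706,.012); print(p); plan(p,T)
E
```

```text
[ 0.62827965 -0.2297228   0.13740721]
shift [ 2.1 10.8 53.7] turn [ 0.044 -0.004  0.057]
```

move_arm(
  rows=[
    {"translation":[0,3,8],"rotation":[0.015,0,0.019],"fingers":-1},
    {"translation":[1,3,12],"rotation":[0.015,-0.002,0.019],"fingers":-1},
    {"translation":[1,3,14],"rotation":[0.014,-0.002,0.019],"fingers":-1},
    {"translation":[0,1,11],"rotation":[0,0,0],"fingers":-1},
    {"translation":[0,0,6],"rotation":[0,0,0],"fingers":-1},
    {"translation":[0,0,0],"rotation":[0,0,0],"fingers":-1},
    {"translation":[0,0,0],"rotation":[0,0,0],"fingers":-1},
  ],
)

```text
t: 11.45
position: [0.6297, -0.2275, 0.1395]
ee_rot: [-2.947, 0.105, 1.015]
contact_force: [0.0, -0.1, -0.6]
opening: 0.0128
grip_force: 48.8
```

Run:
```python
from fit import *
p,T=target(np.array([.5647,-.2246,.0578]),3.0706,.012); plan(p,T)
fs=[grab_frame("wrist") for _ in range(3)]
im=np.mean([x["pixels"] for x in fs],0)
c=np.clip(im[130:230,190:310]*1.3,0,255).astype(np.uint8)
cv2.imwrite("pics/w6.png",cv2.resize(c,None,fx=6,fy=6,interpolation=cv2.INTER_NEAREST)[:,:,::-1])
```

```text
shift [0.3 2.3 2.4] turn [ 0.  0. -0.]
```

View pics/w6.png

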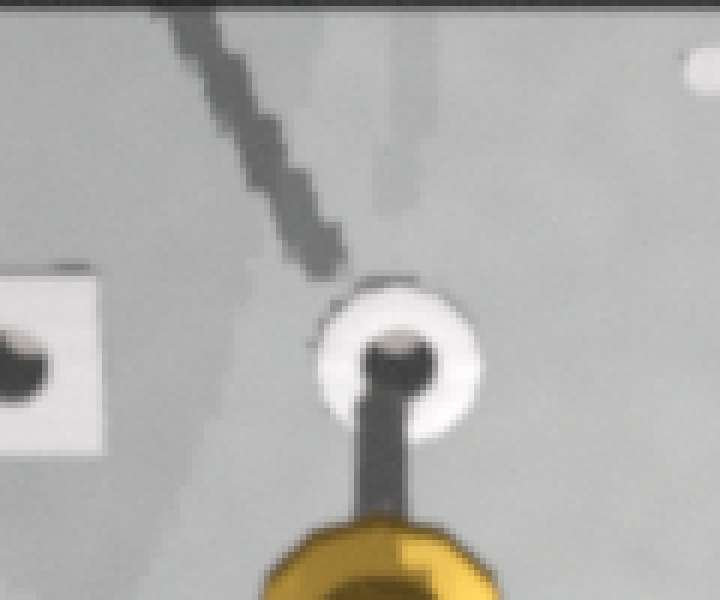

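The crop shows the reset collar centre at about (256.1,189.7), with the plunger visible inside. The ball tip is just below it at column 253, about 2–3 mm to the left, and the square collar now lies level. I'll check the fit against this view.

Run:
```python
from fit import *
f=grab_frame("wrist");p,r=pose()
cr=lambda x,y:np.array([x/6+190-.5,y/6+130-.5])
M=np.array([.5647,-.2246,.0578]); print(p,"M pred",proj(f,M),"meas",cr(399.5,361))
off=np.array([-.00125,-.0006,.09])
print("ball pred",proj(f,p+r.apply(off-[0,0,.0035])),"meas col",cr(381.5,0)[0], "tip",proj(f,p+r.apply(off)))
P=frame(3.0706); o,d=ray(f,cr(399.5,361))
for dz in(-.003,0,.003):
    t=((M+dz*P[:,2]-o)@P[:,2])/(d@P[:,2]); q=o+d*t; print(dz,q.round(4),"in tool rel tip mm",(r.inv().apply(q-p)-off)*1000)
```

```text
[ 0.63013668 -0.22751716  0.13986422] M pred [[255.9631981  190.21014117]] meas [256.08333333 189.66666667]
ball pred [[253.11219511 198.53538679]] meas col 253.08333333333334 tip [[253.09769793 196.89318541]]
-0.003 [ 0.5624 -0.2246  0.0558] in tool rel tip mm [-0.45959044  2.37373494 17.98052963]
0 [ 0.565  -0.2247  0.0575] in tool rel tip mm [ 0.53995407  2.3367745  14.98122743]
0.003 [ 0.5677 -0.2249  0.0593] in tool rel tip mm [ 1.53949859  2.29981407 11.98192522]
```

move_arm(
  rows=[
    {"translation":[0.4,2.3,0],"rotation":[0,0,0],"fingers":-1},
    {"translation":[0,0,4],"rotation":[0,0,0],"fingers":-1},
    {"translation":[0,0,4],"rotation":[0,0,0],"fingers":-1},
    {"translation":[0,0,2],"rotation":[0,0,0],"fingers":-1},
    {"translation":[0,0,0],"rotation":[0,0,0],"fingers":-1},
    {"translation":[0,0,0],"rotation":[0,0,0],"fingers":-1},
  ],
)

```text
t: 12.25
position: [0.6234, -0.2295, 0.1311]
ee_rot: [-2.946, 0.105, 1.016]
contact_force: [0.2, -0.6, -0.7]
opening: 0.0128
grip_force: 48.8
```

Run:
```python
from fit import *
off=np.array([-.00125,-.0006,.09]); M=np.array([.565,-.2247,.0575])
p,r=pose(); s=read_state(); print("rel tip",(r.inv().apply(M-p)-off)*1000,"F tool",r.inv().apply(s["contact_force"]).round(2))
fs=[grab_frame("wrist") for _ in range(3)]
im=np.mean([x["pixels"] for x in fs],0); f=fs[0]
c=np.clip(im[150:225,205:305]*1.3,0,255).astype(np.uint8)
cv2.imwrite("pics/w7.png",cv2.resize(c,None,fx=6,fy=6,interpolation=cv2.INTER_NEAREST)[:,:,::-1])
print("M",proj(f,M)[0],(proj(f,M)[0]-[205,150]+.5)*6,"ball",(proj(f,p+r.apply(off-[0,0,.0035]))[0]-[205,150]+.5)*6)
```

```text
rel tip [ 0.46313027 -0.08275182  4.08860035] F tool [0.62 0.59 0.4 ]
M [253.02712036 194.47740855] [291.16272217 269.86445132] ball [292.02883709 294.4695443 ]
```

View pics/w7.png

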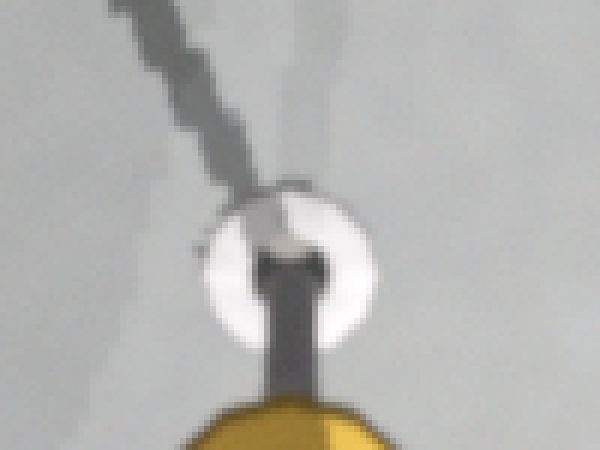

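The stylus is laterally centred on the reset hole: shank at column 292, collar centre at 291. I'll insert to about 9 mm deep, then feel for the plunger.

move_arm(
  rows=[
    {"translation":[0,0,2],"rotation":[0,0,0],"fingers":-1},
    {"translation":[0,0,2],"rotation":[0,0,0],"fingers":-1},
    {"translation":[0,0,2],"rotation":[0,0,0],"fingers":-1},
    {"translation":[0,0,1],"rotation":[0,0,0],"fingers":-1},
    {"translation":[0,0,0],"rotation":[0,0,0],"fingers":-1},
  ],
)

```text
t: 12.9
position: [0.619, -0.2292, 0.1255]
ee_rot: [-2.946, 0.105, 1.017]
contact_force: [-0.4, 0.3, -1.2]
opening: 0.013
grip_force: 48.8
```

```bash
cat > st.py <<'E'
from fit import *
off=np.array([-.00125,-.0006,.09]); M=np.array([.565,-.2247,.0575])
p,r=pose(); s=read_state(); print("rel tip",((r.inv().apply(M-p)-off)*1000).round(2),"F tool",r.inv().apply(s["contact_force"]).round(2),s["t"])
E
python3 st.py
```

```text
rel tip [ 0.53 -0.02 -3.11] F tool [ 0.43 -0.26  1.19] 12.9
```

move_arm(
  rows=[
    {"translation":[0,0,2],"rotation":[0,0,0],"fingers":-1},
    {"translation":[0,0,2],"rotation":[0,0,0],"fingers":-1},
    {"translation":[0,0,2],"rotation":[0,0,0],"fingers":-1},
    {"translation":[0,0,1],"rotation":[0,0,0],"fingers":-1},
    {"translation":[0,0,0],"rotation":[0,0,0],"fingers":-1},
  ],
)

```text
t: 13.4
position: [0.6147, -0.2289, 0.12]
ee_rot: [-2.946, 0.105, 1.016]
contact_force: [-0.2, 0.9, -0.4]
opening: 0.013
grip_force: 48.8
```

```bash
python3 st.py
```

```text
rel tip [  0.5   -0.02 -10.06] F tool [ 0.06 -0.87  0.42] 13.4
```

move_arm(
  rows=[
    {"translation":[0,0,1],"rotation":[0,0,0],"fingers":-1},
    {"translation":[0,0,1],"rotation":[0,0,0],"fingers":-1},
    {"translation":[0,0,0],"rotation":[0,0,0],"fingers":-1},
  ],
)

```text
t: 13.7
position: [0.6136, -0.2288, 0.1185]
ee_rot: [-2.946, 0.105, 1.016]
contact_force: [0.4, -0.7, -0.8]
opening: 0.0126
grip_force: 48.8
```

```bash
python3 st.py
```

```text
rel tip [  0.47  -0.04 -11.94] F tool [0.87 0.65 0.37] 13.7
```

move_arm(
  rows=[
    {"translation":[0,0,1],"rotation":[0,0,0],"fingers":-1},
    {"translation":[0,0,0.5],"rotation":[0,0,0],"fingers":-1},
    {"translation":[0,0,0],"rotation":[0,0,0],"fingers":-1},
  ],
)

```text
t: 14.0
position: [0.6127, -0.2288, 0.1173]
ee_rot: [-2.947, 0.105, 1.016]
contact_force: [0.9, 0.3, 0.2]
opening: 0.0126
grip_force: 48.8
```

```bash
python3 st.py
```

```text
rel tip [  0.45  -0.08 -13.4 ] F tool [ 0.57 -0.36 -0.74] 14.0
```

move_arm(
  rows=[
    {"translation":[0,0,1],"rotation":[0,0,0],"fingers":-1},
    {"translation":[0,0,0],"rotation":[0,0,0],"fingers":-1},
  ],
)

```text
t: 14.2
position: [0.612, -0.2287, 0.1165]
ee_rot: [-2.946, 0.105, 1.016]
contact_force: [-0.1, 0.5, -0.9]
opening: 0.0128
grip_force: 48.8
```

```bash
python3 st.py
```

```text
rel tip [ 4.600e-01 -1.000e-02 -1.445e+01] F tool [ 0.44 -0.48  0.79] 14.2
```

move_arm(
  rows=[
    {"translation":[0,0,1],"rotation":[0,0,0],"fingers":-1},
    {"translation":[0,0,0],"rotation":[0,0,0],"fingers":-1},
  ],
)

```text
t: 14.4
position: [0.6114, -0.2286, 0.1157]
ee_rot: [-2.946, 0.105, 1.016]
contact_force: [1.5, 0.2, -0.7]
opening: 0.0129
grip_force: 48.8
```

```bash
python3 st.py
```

```text
rel tip [  0.48  -0.04 -15.46] F tool [ 1.57 -0.3  -0.4 ] 14.4
```

move_arm(
  rows=[
    {"translation":[0,0,1],"rotation":[0,0,0],"fingers":-1},
    {"translation":[0,0,0],"rotation":[0,0,0],"fingers":-1},
  ],
)

```text
t: 14.6
position: [0.6108, -0.2286, 0.1149]
ee_rot: [-2.946, 0.105, 1.016]
contact_force: [0.3, 0.2, -0.9]
opening: 0.0125
grip_force: 48.8
```

```bash
python3 st.py
```

```text
rel tip [  0.45  -0.03 -16.46] F tool [ 0.83 -0.27  0.55] 14.6
```

move_arm(
  rows=[
    {"translation":[0,0,1],"rotation":[0,0,0],"fingers":-1},
    {"translation":[0,0,0],"rotation":[0,0,0],"fingers":-1},
  ],
)

```text
t: 14.8
position: [0.6102, -0.2286, 0.1141]
ee_rot: [-2.947, 0.105, 1.016]
contact_force: [0.2, -0.4, -0.5]
opening: 0.0126
grip_force: 48.8
```

```bash
python3 st.py
```

```text
rel tip [  0.45  -0.07 -17.46] F tool [0.45 0.4  0.24] 14.8
```

move_arm(
  rows=[
    {"translation":[0,0,1],"rotation":[0,0,0],"fingers":-1},
    {"translation":[0,0,0],"rotation":[0,0,0],"fingers":-1},
  ],
)

```text
t: 15.0
position: [0.6099, -0.2286, 0.1138]
ee_rot: [-2.947, 0.105, 1.015]
contact_force: [2.1, 1.2, 1.8]
opening: 0.0122
grip_force: 48.9
```

```bash
python3 st.py
```

```text
rel tip [  0.35  -0.11 -17.89] F tool [ 0.47 -1.32 -2.63] 15.0
```

move_arm(
  rows=[
    {"translation":[0,0,1],"rotation":[0,0,0],"fingers":-1},
    {"translation":[0,0,0],"rotation":[0,0,0],"fingers":-1},
  ],
)

```text
t: 15.2
position: [0.6093, -0.2285, 0.113]
ee_rot: [-2.947, 0.105, 1.015]
contact_force: [1.2, -0.9, 2.0]
opening: 0.0128
grip_force: 48.9
```

```bash
python3 st.py
```

```text
rel tip [  0.35  -0.11 -18.88] F tool [-0.23  0.78 -2.4 ] 15.2
```

move_arm(
  rows=[
    {"translation":[0,0,1],"rotation":[0,0,0],"fingers":-1},
    {"translation":[0,0,0],"rotation":[0,0,0],"fingers":-1},
  ],
)

```text
t: 15.4
position: [0.6087, -0.2285, 0.1121]
ee_rot: [-2.947, 0.105, 1.015]
contact_force: [2.5, 1.5, 3.4]
opening: 0.0124
grip_force: 48.9
```

```bash
python3 st.py
```

```text
rel tip [  0.34  -0.13 -19.96] F tool [-0.24 -1.66 -4.16] 15.4
```

move_arm(
  rows=[
    {"translation":[0,0,1],"rotation":[0,0,0],"fingers":-1},
    {"translation":[0,0,0],"rotation":[0,0,0],"fingers":-1},
  ],
)

```text
t: 15.6
position: [0.6081, -0.2285, 0.1113]
ee_rot: [-2.947, 0.105, 1.015]
contact_force: [2.9, 0.1, 3.7]
opening: 0.0127
grip_force: 49.0
```

```bash
python3 st.py
```

```text
rel tip [  0.32  -0.14 -20.95] F tool [-0.06 -0.34 -4.68] 15.6
```

move_arm(
  rows=[
    {"translation":[0,0,0.6],"rotation":[0,0,0],"fingers":-1},
    {"translation":[0,0,0],"rotation":[0,0,0],"fingers":-1},
  ],
)

```text
t: 15.8
position: [0.6077, -0.2284, 0.1108]
ee_rot: [-2.947, 0.105, 1.015]
contact_force: [2.8, -0.5, 3.3]
opening: 0.0127
grip_force: 49.0
```

```bash
python3 st.py
```

```text
rel tip [  0.33  -0.13 -21.6 ] F tool [ 0.16  0.27 -4.31] 15.8
```

move_arm(
  rows=[
    {"translation":[0,0,0.4],"rotation":[0,0,0],"fingers":-1},
    {"translation":[0,0,0],"rotation":[0,0,0],"fingers":-1},
  ],
)

```text
t: 16.0
position: [0.6074, -0.2284, 0.1105]
ee_rot: [-2.947, 0.105, 1.015]
contact_force: [4.1, 0.6, 4.2]
opening: 0.0127
grip_force: 49.1
```

```bash
python3 st.py
```

```text
rel tip [  0.34  -0.13 -22.04] F tool [ 0.62 -0.9  -5.8 ] 16.0
```

move_arm(
  rows=[
    {"translation":[0,0,0.4],"rotation":[0,0,0],"fingers":-1},
    {"translation":[0,0,0],"rotation":[0,0,0],"fingers":-1},
  ],
)

```text
t: 16.2
position: [0.6074, -0.2284, 0.1104]
ee_rot: [-2.948, 0.105, 1.014]
contact_force: [4.0, -0.1, 5.6]
opening: 0.013
grip_force: 49.3
```

```bash
python3 st.py
```

```text
rel tip [  0.28  -0.12 -22.12] F tool [-0.29 -0.15 -6.82] 16.2
```

move_arm(
  rows=[
    {"translation":[0,0,0.3],"rotation":[0,0,0],"fingers":-1},
    {"translation":[0,0,0],"rotation":[0,0,0],"fingers":-1},
  ],
)

```text
t: 16.4
position: [0.6074, -0.2285, 0.1104]
ee_rot: [-2.948, 0.105, 1.014]
contact_force: [3.8, -0.8, 5.8]
opening: 0.0125
grip_force: 49.4
```

```bash
python3 st.py
```

```text
rel tip [  0.27  -0.17 -22.15] F tool [-0.57  0.58 -6.97] 16.4
```

It has stopped moving at about 7 N, so it is fully home. Holding.

move_arm(
  rows=[
    {"translation":[0,0,0.2],"rotation":[0,0,0],"fingers":-1},
    {"translation":[0,0,0],"rotation":[0,0,0],"fingers":-1},
    {"translation":[0,0,0],"rotation":[0,0,0],"fingers":-1},
    {"translation":[0,0,0],"rotation":[0,0,0],"fingers":-1},
  ],
)

```text
t: 16.8
position: [0.6073, -0.2284, 0.1104]
ee_rot: [-2.948, 0.105, 1.014]
contact_force: [4.8, 0.1, 5.6]
opening: 0.0125
grip_force: 49.4
```

```bash
python3 st.py
```

```text
rel tip [  0.26  -0.16 -22.2 ] F tool [ 0.3  -0.42 -7.34] 16.8
```

move_arm(
  rows=[
    {"translation":[0,0,0],"rotation":[0,0,0],"fingers":-1},
    {"translation":[0,0,0],"rotation":[0,0,0],"fingers":-1},
    {"translation":[0,0,0],"rotation":[0,0,0],"fingers":-1},
    {"translation":[0,0,0],"rotation":[0,0,0],"fingers":-1},
    {"translation":[0,0,0],"rotation":[0,0,0],"fingers":-1},
    {"translation":[0,0,0],"rotation":[0,0,0],"fingers":-1},
    {"translation":[0,0,0],"rotation":[0,0,0],"fingers":-1},
    {"translation":[0,0,0],"rotation":[0,0,0],"fingers":-1},
    {"translation":[0,0,0],"rotation":[0,0,0],"fingers":-1},
    {"translation":[0,0,0],"rotation":[0,0,0],"fingers":-1},
    {"translation":[0,0,0],"rotation":[0,0,0],"fingers":-1},
    {"translation":[0,0,0],"rotation":[0,0,0],"fingers":-1},
  ],
)

```text
t: 18.0
position: [0.6073, -0.2284, 0.1104]
ee_rot: [-2.948, 0.105, 1.014]
contact_force: [5.1, 0.4, 6.5]
opening: 0.0129
grip_force: 49.4
```

```bash
python3 st.py
```

```text
rel tip [  0.24  -0.15 -22.18] F tool [-0.06 -0.79 -8.26] 18.0
```

move_arm(
  rows=[
    {"translation":[0,0,-2],"rotation":[0,0,0],"fingers":-1},
    {"translation":[0,0,-4],"rotation":[0,0,0],"fingers":-1},
    {"translation":[0,0,-8],"rotation":[0,0,0],"fingers":-1},
    {"translation":[0,0,-14],"rotation":[0,0,0],"fingers":-1},
    {"translation":[0,0,-20],"rotation":[0,0,0],"fingers":-1},
    {"translation":[0,0,-20],"rotation":[0,0,0],"fingers":-1},
    {"translation":[0,0,-10],"rotation":[0,0,0],"fingers":-1},
    {"translation":[0,0,0],"rotation":[0,0,0],"fingers":-1},
  ],
)

```text
t: 18.8
position: [0.6554, -0.2319, 0.1714]
ee_rot: [-2.948, 0.105, 1.014]
contact_force: [-0.6, -1.1, 0.1]
opening: 0.0129
grip_force: 49.0
```

Run:
```python
from fit import *
p,r=pose(); f=grab_frame("wrist")
for n in("stylus_bolster","reset_mouth"): print(n,[(np.round(x["pixel"],1).tolist(),round(x["p"],2)) for x in tip_of(n,"wrist")[:1]])
im=f["pixels"].astype(int); c=(im[:,:,0]-im[:,:,2]>90)&(im[:,:,1]>120); v,u=np.nonzero(c[190:280,215:290]); print("bolster yellow",u.min()+215,u.max()+215,v.min()+190)
# same on earlier averaged picture
i0=np.load("w5.npy"); c=(i0[:,:,0]-i0[:,:,2]>90)&(i0[:,:,1]>120); v,u=np.nonzero(c[190:280,215:290]); print("earlier",u.min()+215,u.max()+215,v.min()+190)
cv2.imwrite("pics/w8.png",f["pixels"][:,:,::-1])
R1=R.from_matrix([[1,0,0],[0,-1,0],[0,0,-1]])
print(p); q=np.array([.5103,.2291,.30]); print("world",q-p); print(r.as_matrix().round(3)); 
x=np.array([.66,-.215,.30]); print("wp1 turn/shift"); plan(x,R1); 
d=(x-p)/6; w=(r.inv()*R1).as_rotvec()/6
for i in range(6): print((r*R.from_rotvec(w*i)).inv().apply(d*1000).round(1),w.round(4))
```

```text
stylus_bolster [([252.8, 234.7], 0.93)]
reset_mouth [([249.9, 175.3], 0.75)]
bolster yellow 232 274 220
earlier 232 274 220
[ 0.65537248 -0.2319199   0.1714401 ]
world [-0.14507248  0.4610199   0.1285599 ]
[[ 0.786 -0.071 -0.614]
 [-0.057 -0.997  0.043]
 [-0.615  0.001 -0.788]]
wp1 turn/shift
shift [ -76.5  -16.9 -105.5] turn [-0.024  0.667 -0.068]
[-12.7  -2.8 -17.2] [-0.0038  0.1104 -0.0115]
[-10.7  -2.9 -18.6] [-0.0038  0.1104 -0.0115]
[ -8.6  -3.  -19.6] [-0.0038  0.1104 -0.0115]
[ -6.3  -3.  -20.5] [-0.0038  0.1104 -0.0115]
[ -4.   -2.9 -21. ] [-0.0038  0.1104 -0.0115]
[ -1.6  -2.9 -21.4] [-0.0038  0.1104 -0.0115]
```

The bolster is at the same pixels as before, so the stylus has not slipped in the fingers. Bringing it back upright.

move_arm(
  rows=[
    {"translation":[-12.7,-2.8,-17.2],"rotation":[-0.004,0.111,-0.0115],"fingers":-1},
    {"translation":[-10.7,-2.9,-18.6],"rotation":[-0.004,0.111,-0.0115],"fingers":-1},
    {"translation":[-8.6,-3,-19.6],"rotation":[-0.004,0.111,-0.0115],"fingers":-1},
    {"translation":[-6.3,-3,-20.5],"rotation":[-0.004,0.111,-0.0115],"fingers":-1},
    {"translation":[-4,-2.9,-21],"rotation":[-0.004,0.111,-0.0115],"fingers":-1},
    {"translation":[-1.6,-2.9,-21.4],"rotation":[-0.004,0.111,-0.0115],"fingers":-1},
    {"translation":[0,0,0],"rotation":[0,0,0],"fingers":-1},
  ],
)

```text
t: 19.65
position: [0.6576, -0.2148, 0.3037]
ee_rot: [3.139, -0.001, 0.01]
contact_force: [-0.3, -0.6, 0.2]
opening: 0.0128
grip_force: 48.8
```

Run:
```python
from fit import *
R1=R.from_matrix([[1,0,0],[0,-1,0],[0,0,-1]]); plan(np.array([.5103,.2291,.30]),R1)
```

```text
shift [-147.6 -443.8    1.6] turn [ 0.003 -0.006 -0.001]
```

move_arm(
  rows=[
    {"translation":[-6,-20,0],"rotation":[0.003,-0.006,0],"fingers":-1},
    {"translation":[-14,-42,0],"rotation":[0,0,0],"fingers":-1},
    {"translation":[-16,-47,0],"rotation":[0,0,0],"fingers":-1},
    {"translation":[-16,-47,0],"rotation":[0,0,0],"fingers":-1},
    {"translation":[-16,-47,0],"rotation":[0,0,0],"fingers":-1},
    {"translation":[-16,-47,0],"rotation":[0,0,0],"fingers":-1},
    {"translation":[-16,-47,0],"rotation":[0,0,0],"fingers":-1},
    {"translation":[-16,-47,0],"rotation":[0,0,0],"fingers":-1},
    {"translation":[-16,-45,0],"rotation":[0,0,0],"fingers":-1},
    {"translation":[-15,-40,0],"rotation":[0,0,0],"fingers":-1},
    {"translation":[0,-15,0],"rotation":[0,0,0],"fingers":-1},
    {"translation":[0,0,0],"rotation":[0,0,0],"fingers":-1},
  ],
)

```text
t: 20.85
position: [0.5108, 0.2315, 0.2991]
ee_rot: [-3.14, -0.008, 0.013]
contact_force: [-0.7, -0.7, -0.6]
opening: 0.0127
grip_force: 48.8
```

move_arm(
  rows=[
    {"translation":[0,0,0],"rotation":[0,0,0],"fingers":-1},
  ],
)

```text
t: 20.95
position: [0.512, 0.2288, 0.2997]
ee_rot: [-3.141, -0.002, 0.01]
contact_force: [0.1, -0.6, -0.6]
opening: 0.013
grip_force: 48.8
```

Run:
```python
from fit import *
R1=R.from_matrix([[1,0.0007,.0015],[.0007,-1,.0004],[.0015,-.0004,-1]]); plan(np.array([.5103,.2291,.1131]),R1)
```

```text
shift [ -0.5  -0.2 186.6] turn [-0.     0.008  0.001]
```

move_arm(
  rows=[
    {"translation":[0,0,20],"rotation":[0,0.006,0],"fingers":-1},
    {"translation":[0,0,30],"rotation":[0,0,0],"fingers":-1},
    {"translation":[0,0,30],"rotation":[0,0,0],"fingers":-1},
    {"translation":[0,0,20],"rotation":[0,0,0],"fingers":-1},
    {"translation":[0,0,0],"rotation":[0,0,0],"fingers":-1},
    {"translation":[0,0,0],"rotation":[0,0,0],"fingers":-1},
  ],
)

```text
t: 21.55
position: [0.5129, 0.228, 0.2009]
ee_rot: [-3.14, 0.003, -0.002]
contact_force: [0.7, -0.3, 0.5]
opening: 0.0126
grip_force: 48.8
```

```bash
cat > r.py <<'E'
from fit import *
R1=R.from_matrix([[1,0.0007,.0015],[.0007,-1,.0004],[.0015,-.0004,-1]]); plan(np.array([.5103,.2291,.1131]),R1)
s=read_state();print(s["contact_force"].round(2),s["t"])
E
python3 r.py
```

```text
shift [-2.8 -1.  87.8] turn [-0.001  0.    -0.002]
[ 0.71 -0.26  0.5 ] 21.55
```

move_arm(
  rows=[
    {"translation":[-2.7,-1,0],"rotation":[0,0,0],"fingers":-1},
    {"translation":[0,0,0],"rotation":[0,0,0],"fingers":-1},
    {"translation":[0,0,0],"rotation":[0,0,0],"fingers":-1},
    {"translation":[0,0,0],"rotation":[0,0,0],"fingers":-1},
  ],
)

```text
t: 21.95
position: [0.5098, 0.2305, 0.2018]
ee_rot: [-3.139, -0.001, -0.006]
contact_force: [-0.4, 0.2, -1.1]
opening: 0.0127
grip_force: 48.8
```

```bash
python3 r.py
python3 - <<'E'
from h import *
f=grab_frame("wrist");cv2.imwrite("pics/w9.png",f["pixels"][:,:,::-1])
E
```

```text
shift [ 0.2  1.6 88.7] turn [-0.002 -0.002  0.   ]
[-0.42  0.23 -1.11] 21.95
```

View pics/w9.png

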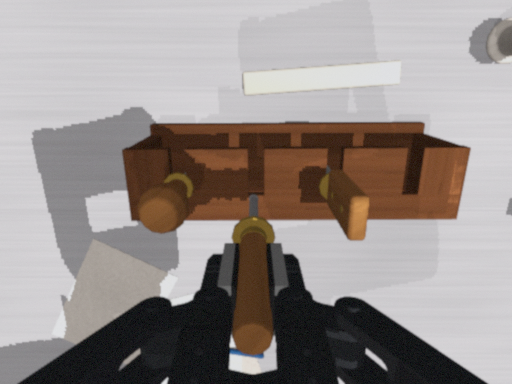

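The picture shows the stylus shank tip at (253,196), right over its empty notch (column ~256), with the awl and knife undisturbed at either side. Settling before lowering.

move_arm(
  rows=[
    {"translation":[0,0,0],"rotation":[0,0,0],"fingers":-1},
    {"translation":[0,0,0],"rotation":[0,0,0],"fingers":-1},
  ],
)

```text
t: 22.2
position: [0.5095, 0.2304, 0.2012]
ee_rot: [-3.139, -0.001, -0.004]
contact_force: [0.5, -0.1, -0.4]
opening: 0.0128
grip_force: 48.8
```

```bash
python3 r.py
```

```text
shift [ 0.6  1.5 88.1] turn [-0.002 -0.001 -0.   ]
[ 0.45 -0.06 -0.38] 22.2
```

move_arm(
  rows=[
    {"translation":[0,0,0],"rotation":[0,0,0],"fingers":-1},
  ],
)

```text
t: 22.3
position: [0.5095, 0.2303, 0.2011]
ee_rot: [-3.139, -0.001, -0.004]
contact_force: [-0.0, 0.1, 0.2]
opening: 0.0129
grip_force: 48.8
```

```bash
python3 r.py
```

```text
shift [ 0.6  1.4 88. ] turn [-0.002 -0.001 -0.   ]
[-0.02  0.08  0.16] 22.3
```

Settled: correct by (0.6, 1.4), then lower until the tip is just above the board.

move_arm(
  rows=[
    {"translation":[0.6,1.4,8],"rotation":[-0.002,-0.001,0],"fingers":-1},
    {"translation":[0,0,8],"rotation":[0,0,0],"fingers":-1},
    {"translation":[0,0,2],"rotation":[0,0,0],"fingers":-1},
    {"translation":[0,0,0],"rotation":[0,0,0],"fingers":-1},
    {"translation":[0,0,0],"rotation":[0,0,0],"fingers":-1},
    {"translation":[0,0,0],"rotation":[0,0,0],"fingers":-1},
  ],
)

```text
t: 22.9
position: [0.5103, 0.229, 0.1832]
ee_rot: [-3.141, -0.001, -0.003]
contact_force: [0.3, 0.8, -0.2]
opening: 0.0131
grip_force: 48.8
```

```bash
python3 r.py
```

```text
shift [-0.1 -0.1 70.1] turn [-0. -0. -0.]
[ 0.29  0.78 -0.17] 22.9
```

move_arm(
  rows=[
    {"translation":[0,0,8],"rotation":[0,0,0],"fingers":-1},
    {"translation":[0,0,10],"rotation":[0,0,0],"fingers":-1},
    {"translation":[0,0,10],"rotation":[0,0,0],"fingers":-1},
    {"translation":[0,0,10],"rotation":[0,0,0],"fingers":-1},
    {"translation":[0,0,10],"rotation":[0,0,0],"fingers":-1},
    {"translation":[0,0,10],"rotation":[0,0,0],"fingers":-1},
    {"translation":[0,0,6],"rotation":[0,0,0],"fingers":-1},
    {"translation":[0,0,2],"rotation":[0,0,0],"fingers":-1},
    {"translation":[0,0,0],"rotation":[0,0,0],"fingers":-1},
    {"translation":[0,0,0],"rotation":[0,0,0],"fingers":-1},
  ],
)

```text
t: 23.9
position: [0.5105, 0.229, 0.1174]
ee_rot: [-3.141, -0.001, -0.003]
contact_force: [1.0, 0.4, -0.9]
opening: 0.0129
grip_force: 48.8
```

```bash
python3 r.py
```

```text
shift [-0.2 -0.1  4.3] turn [-0.    -0.001 -0.   ]
[ 1.04  0.37 -0.88] 23.9
```

move_arm(
  rows=[
    {"translation":[0,0,2],"rotation":[0,0,0],"fingers":-1},
    {"translation":[0,0,1],"rotation":[0,0,0],"fingers":-1},
    {"translation":[0,0,1],"rotation":[0,0,0],"fingers":-1},
    {"translation":[0,0,0],"rotation":[0,0,0],"fingers":-1},
    {"translation":[0,0,0],"rotation":[0,0,0],"fingers":-1},
  ],
)

```text
t: 24.4
position: [0.5103, 0.229, 0.1132]
ee_rot: [-3.141, -0.001, -0.003]
contact_force: [-0.1, 0.8, 1.0]
opening: 0.0128
grip_force: 49.3
```

```bash
python3 r.py
```

```text
shift [-0.  -0.1  0.1] turn [-0. -0. -0.]
[-0.11  0.79  1.04] 24.4
```

move_arm(
  rows=[
    {"translation":[0,0,0.3],"rotation":[0,0,0],"fingers":-1},
    {"translation":[0,0,0],"rotation":[0,0,0],"fingers":-0.5},
    {"translation":[0,0,0],"rotation":[0,0,0],"fingers":0},
    {"translation":[0,0,0],"rotation":[0,0,0],"fingers":0},
    {"translation":[0,0,0],"rotation":[0,0,0],"fingers":0},
    {"translation":[0,0,0],"rotation":[0,0,0],"fingers":0},
  ],
)

```text
t: 25.0
position: [0.5101, 0.229, 0.1127]
ee_rot: [-3.141, -0.001, -0.002]
contact_force: [-0.0, 0.3, -0.5]
opening: 0.0426
grip_force: 0.0
```

move_arm(
  rows=[
    {"translation":[0,0,-10],"rotation":[0,0,0],"fingers":0},
    {"translation":[0,0,-20],"rotation":[0,0,0],"fingers":0},
    {"translation":[0,0,-30],"rotation":[0,0,0],"fingers":0},
    {"translation":[0,0,-30],"rotation":[0,0,0],"fingers":0},
    {"translation":[0,0,-30],"rotation":[0,0,0],"fingers":0},
    {"translation":[0,0,-20],"rotation":[0,0,0],"fingers":0},
    {"translation":[0,0,0],"rotation":[0,0,0],"fingers":0},
    {"translation":[0,0,0],"rotation":[0,0,0],"fingers":0},
  ],
)

```text
t: 25.8
position: [0.5098, 0.2289, 0.2531]
ee_rot: [-3.141, -0.001, -0.003]
contact_force: [0.8, -0.8, -0.4]
opening: 0.0428
grip_force: 0.0
```

Run:
```python
from h import *
p,r=pose();print(p,read_state()["contact_force"],read_state()["opening"])
f=grab_frame("wrist");x=f["pixels"][130:260,120:430]
cv2.imwrite("pics/w10.png",cv2.resize(x,None,fx=2.5,fy=2.5)[:,:,::-1])
print(proj(f,[[.51,.229,.165],[.51,.229,.089]]).round(1).tolist(),[(np.round(x["pixel"],1).tolist(),round(x["p"],2)) for n in("stylus_grip","stylus_bolster") for x in tip_of(n,"wrist")[:1]])
```

```text
[0.50980511 0.22886381 0.25313688] [ 0.79623152 -0.83010572 -0.404837  ] 0.04283026630228469
[[253.9, 196.0], [253.5, 169.0]] [([254.8, 184.0], 0.94), ([249.9, 167.4], 0.88)]
```

View pics/w10.png

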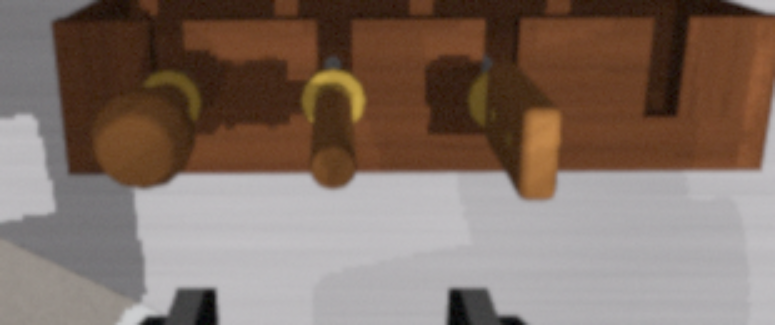

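The stylus hangs upright in its notch: bolster at (333,98) and handle top at (333,167) in the crop, where I predicted them. The awl and knife are undisturbed, and the gripper is clear.

```bash
python3 -c "
from station import hand_in
print(hand_in())"
```

```text
the job is handed in; nothing more can be done
None
```

I pressed the reset button fully home at about 7–8 N for roughly 1.6 s and withdrew to let it spring back. The stylus hangs in its own notch again, and the job was handed in at about 26 s; I saw no disturbance to the test button or the awl and knife, but did not re-check the other bench items.

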